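# Dot the next snap position through the spacing guide

## Robot

A 7-joint arm with a two-finger parallel gripper is mounted at the origin on a cart in front of the work surface, level with it; the furniture and walls round the work are solid. World frame = base frame: x ahead of the robot, y to its left, z up, the work surface at z = 0. Lengths are in m, angles in degrees, forces in N, time in s.
With the tool pointing down it reaches from about 0.4 to 0.85 m from the base axis. Payload 10.4 kg.
Tool frame: the origin (TCP) lies between the finger pads; the fingertips stand 8 mm ahead of it and the grasp point (between the pads) lies 11 mm behind it; z points along the fingers, y is the line along which they close (so a half turn about z gives the same grasp; the last joint's range is limited). The gripper opens to 85 mm and grips with 20 to 120 N. Pads are 22 mm wide; open, the fingers measure 114 mm over their backs; the gripper's body (76 mm by 85 mm) begins 54 mm behind the grasp point. The pads swing forward as they close: fully open they stand 13 mm farther back than shut.
Start: joints at [-76.983, 19.034, -3.707, 83.658, 1.238, 77.344, -5.071], TCP at [0.154, 0.606, 0.239] pointing down, gripper open.
Joint ranges: [-148.97, 148.97], [-28.65, 121.19], [-84.17, 76.75], [9.2, 138.47], [-72.65, 252.65], [3.7, 117.97], [-149.18, 149.18]. Speed limits (degrees/s): [127.2, 127.2, 159.86, 159.86, 180, 180, 180].

## Interface

Orientations are given as a 3x3 rotation matrix whose columns are the frame's x, y, z axes.
In Python, from cell import robot gives the robot as it stands. The module is installed in compiled form; this text tells all that it offers. Calls block until the motion is done:
- robot.move_ptp(position, orientation): joint-space move of the TCP to a pose.
- robot.servo_line(position, rot=None, vel=0.15): straight line of the TCP; rot=None keeps the orientation; vel is the mean speed in m/s.
- robot.movej(angles): joint-space move.
- robot.grip(opening): finger opening in m; the grip force is fixed at half the most; returns when the fingers have stopped.
- robot.pause(seconds).
- robot.inverse_kinematics(position, orientation): joint angles nearest the present ones, or None.
- robot.get_state(): the state.
- robot.capture(name): name is "scene" or "top"; returns a dict with "image" (420x560x3 uint8, blue, green, red), "z_map" (420x560 float32, m along the optical axis (not along the pixel's ray), 0 where there is no reading), "fx", "fy", "cx", "cy" (pixels), "dist" ([k1, k2, p1, p2, k3] as OpenCV has them; the pictures are not rectified), "R" (3x3) and "t" (3): a world point X has camera coordinates R X + t. Camera axes: x right, y down, z forward; pixel columns grow to the right and rows downward; lengths in m; the calibration is good to about 2 mm. A picture is of the moment at which its call begins.
A pose or a line that the arm cannot do raises robot.MotionError and nothing moves.
- robot.close_job(): hands the job in; it is judged then, once.
The state is a dict: "t": time; "joint_pos": joint angles; "qd": joint speeds; "effort": joint torques, N m; "eef_pos": TCP position; "eef_rot": TCP orientation; "ft_force": force on the tool from outside, world axes, zero at the start; "torque": the same for the moment, N m; "grip_width": finger opening in m; "gripper_force": force on a finger pad.
Only numpy, scipy, OpenCV 4.12 (cv2) and the standard library are available. Lean on these libraries where they do the work, as an engineer would, in place of code of your own. Each camera call takes 0.05 s, during which the arm holds its last target. There are 200 camera calls.

## Task

Hook the orange-gripped spacing guide over the jig's rail at the bare end of the card, well clear of the ring, then slide it along the rail until its hole is centred over the empty ring and let go of it; the two red dots are wet, so never set or push the guide onto them. Then take the paint marker from its stand, put it down through the guide's hole, and press its sprung nib lightly and upright on the ring so that the valve opens and the paint flows. Finish while still holding the marker there, nib pushed part of the way in but not crushed, and leave the tin, tape measure and card packet where they are.

Things in the scene. Friction and masses are not known exactly. Their poses are not given: they have to be found in the camera images.
- jig: Fixed spacing jig on the table: grey board 110 (x) x 250 (y) x 10 mm, green mat, and at its far side a round rail along y between two grey posts (y = +-114 mm, 14 wide, tops 51 mm above the table). Origin: centre of its underside; +x points away from the robot, +y to the left. Its yaw varies a little.
- rail_mid (a point): Middle of the rail, on its axis, 40.3 mm above the table and 37 mm behind the jig's origin (+x). Steel bar of 10 mm diameter along the jig's y.
- card_ring (a point): Centre of the empty black ring (12 mm) with a cross on top of the white card fixed in the jig, 17 mm above the table, always 55 mm in front of the rail's axis; its place along the rail varies; axes parallel to the jig's. The wet red dots lie 36 and 72 mm from it at its -y side (right); on the +y side (left) the card is bare for 95 mm. The card spans x -29 to +25 mm of the ring.
- guide: Loose spacing guide, 180 g, standing on the table upright. Origin: on its underside at the axis of its guide hole; z up, +x from the hole to the saddle, y along the saddle. Block 36 x 36 x 24 mm with a through hole of 15 mm diameter, an orange fin behind it, then the saddle; overall x -18 to +71 mm. Seated, its underside rests on the card (17 mm above the table), 55 mm in front of the rail.
- guide_saddle (a point): Point of the guide's saddle that lies on the rail's axis when it is seated: x = +55, z = +23 mm in the guide's frame. The saddle is an inverted V, open below, 44 mm long along y, that centres itself on the rail; mouth 23 mm wide along x, skirts down to the guide's z = 0, V closed at z = 32 mm. It slides along the rail with light friction.
- guide_hole (a point): Centre of the lower mouth of the guide's hole (the guide's origin); axes as the guide's. The upper mouth is 24 mm above.
- guide_grip (a point): Where to grip the guide: the orange fin, at x = +30, z = +50 mm in the guide's frame. The fin is 12 mm thick along the guide's y, 26 mm long along x, and stands from z = 24 to z = 62 mm; take it from above with the fingers closing along the guide's y.
- stand: Fixed black marker stand, a block 52 x 52 x 44 mm with a round well of 14 mm diameter through it. Origin: centre of its underside.
- paint_marker: Loose paint marker, about 45 g, nib down in the stand. Origin: nib tip when out (2 mm above the table in the stand); z runs up the barrel. Nib 5 mm thick, cone from z = 12 to 21 mm, neck 12 mm thick to z = 42, white barrel with red bands 17 mm thick to z = 126 mm. The shoulder at z = 42 sits on the stand's top; pull it straight up 45 mm or more to free it.
- marker_grip (a point): Where to grip the marker: on its axis 96 mm above the nib tip, barrel 17 mm thick. Gripped here, the fingertips stay above the guide's fin.
- marker_nib (a joint): How far the sprung nib is pushed into the marker: 0 m = out, 0.006 m = bottomed. It takes about 0.9 N to start and 0.6 N per mm more (4.5 N at the end of its travel); the valve is open from 0.001 m.
- nib_tip (a point): The tip of the marker's nib (moves with the nib along the marker's z).
- snap_press: Fixed green hand press standing between the jig and the stand; an obstacle, not used. Origin under its base (215 x 123 mm, x -87 to +128); 235 mm high body, and a lever with a red grip that leans towards the robot, up to 427 mm high and 127 mm in front of the origin (-x), 25 to 51 mm to its right (-y). Pass in front of it.
- pin_tin: Bystander: round red and white tin, 62 mm diameter, 25 mm high; origin under its centre.
- tape_measure: Bystander: yellow roll-up tape measure, 52 x 69 x 20 mm; origin under its centre.
- card_packet: Bystander: banded packet of blank cards, 56 x 85 x 17 mm; origin under its centre.
There are look-alikes about, which are no part of the job. What is shaped like the paint_marker but pink is not meant.

How it is judged:
By the outcome, as a careful person would: the job done as asked, in the order asked, and still so for the second after the job is handed in, while the arm keeps its last pose, push and grip.
It also fails if it takes over 61 s, if anything falls off the work surface, if the arm or the gripper's body presses on something with over 40 N, if the wrist force passes 120 N, or if a joint passes its speed limit or range.

## Working session

There is one attempt and no reset: what is moved stays moved. The work goes in short steps, each a Python script; the robot and the scene stay as the last script left them, time stands still between calls to the robot, and variables do not carry over. Pictures are saved under pics/ and viewed, at most 10 in all, crops included, and the job is handed in when it is done.

```bash
mkdir -p pics; cat > h.py <<'E'
import numpy as np, cv2
from cell import robot
def cap(n):
    c=robot.capture(n); np.savez(f'{n}.npz',**c); return c
def load(n): return dict(np.load(f'{n}.npz'))
def cloud(c):
    h,w=c['z_map'].shape
    K=np.array([[c['fx'],0,c['cx']],[0,c['fy'],c['cy']],[0,0,1]],float)
    u,v=np.meshgrid(np.arange(w),np.arange(h))
    p=cv2.undistortPoints(np.stack([u,v],-1).reshape(-1,1,2).astype(float),K,np.array(c['dist'],float)).reshape(h,w,2)
    z=c['z_map'].astype(float)
    X=np.dstack([p[...,0]*z,p[...,1]*z,z])
    W=(X-np.array(c['t']))@np.array(c['R'])
    W[z==0]=np.nan
    return W
E
python3 - <<'E'
from h import *
for n in ['scene','top']:
    c=cap(n); cv2.imwrite(f'pics/{n}0.png',c['image']); print(n,-c['R'].T@c['t'],c['R'][2])
s=robot.get_state(); print(s['t'],s['eef_pos'],s['eef_rot'],s['grip_width'],s['ft_force'])
E
```

```text
scene [-0.18094617 -0.95965142  0.66517604] [ 0.56458162  0.68614732 -0.4587477 ]
top [ 0.43268831 -0.1154034   1.41206606] [ 0.0843832   0.00508064 -0.99642043]
0.1 [0.15444427 0.60525924 0.23859391] [[-9.68978606e-01  2.47144512e-01 -2.24198390e-04]
 [ 2.47144591e-01  9.68977727e-01 -1.30945450e-03]
 [-1.06381246e-04 -1.32424281e-03 -9.99999118e-01]] 0.08531806314501213 [0.64506743 1.04338465 0.52380933]
```

View pics/scene0.png

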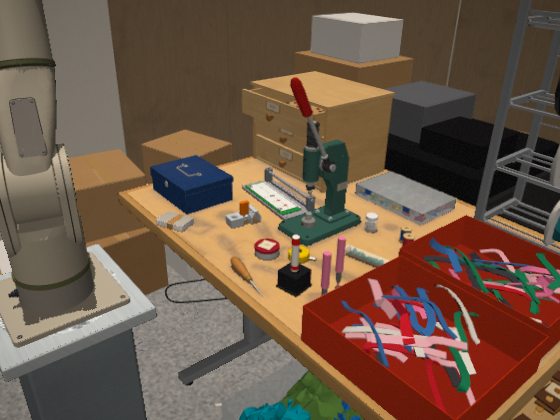

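View pics/top0.png

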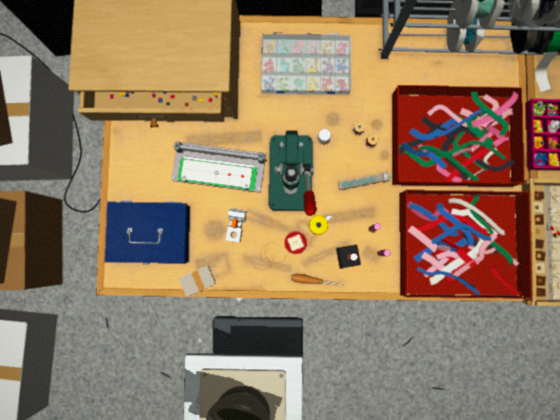

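The white marker with red bands stands in the black stand at scene (295,255) and top (348,257). The pink look-alikes are at scene (326,270) and (340,258). The guide is at top (235,225) and the jig at top (218,170). I'll enlarge the guide, jig and stand.

```bash
python3 - <<'E'
from h import *
t=load('top');s=load('scene')
a=cv2.resize(t['image'][135:270,165:365],(800,540),interpolation=cv2.INTER_CUBIC);cv2.imwrite('pics/c1.png',a)
a=cv2.resize(s['image'][165:305,220:370],(600,560),interpolation=cv2.INTER_CUBIC);cv2.imwrite('pics/c2.png',a)
W=cloud(t)
for u,v in [(235,225),(348,257),(310,200),(290,170),(200,250)]: print(u,v,W[v,u])
W=cloud(s)
for u,v in [(295,240),(295,262),(244,208),(300,100)]: print(u,v,W[v,u])
E
```

```text
235 225 [0.50188363 0.02429072 0.06058047]
348 257 [ 0.42289301 -0.27004715  0.08777831]
310 200 [ 0.5362162  -0.1578247   0.40008655]
290 170 [ 0.61105881 -0.11762804  0.3031847 ]
200 250 [ 0.43490909  0.12571631 -0.00424055]
295 240 [ 0.41579703 -0.2882232   0.12569056]
295 262 [ 0.41829686 -0.28813495  0.07003864]
244 208 [0.50168669 0.01766526 0.04689125]
300 100 [ 0.52341866 -0.16600996  0.37689154]
```

View pics/c1.png

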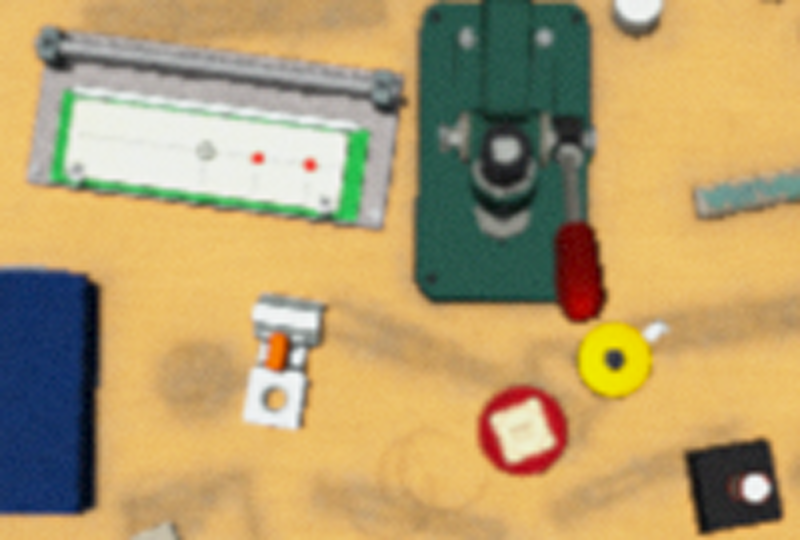

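View pics/c2.png

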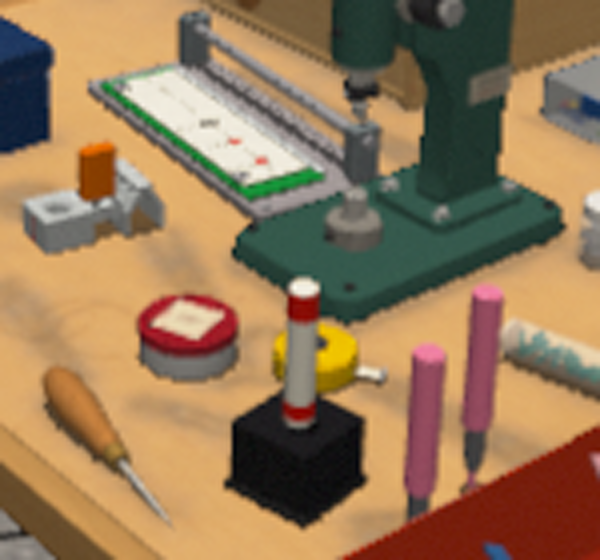

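Top crop: the ring is at crop (206,150) and the wet dots at (258,158) and (310,164), both to the right. The bare end is on the left. The guide's hole is at (273,400), with its orange fin at (278,352) and saddle at (290,320). The marker top is at (756,488) in the black stand. Of the candidates in the scene picture, white with red bands at (295,255) and pink at (326,270) and (340,258), only the white one sits in the stand and fits the description. Next I'll measure with ray-plane intersections.

```bash
cat >> h.py <<'E'
def ray(c,uv,z):
    K=np.array([[c['fx'],0,c['cx']],[0,c['fy'],c['cy']],[0,0,1]],float)
    p=cv2.undistortPoints(np.array(uv,float).reshape(-1,1,2),K,np.array(c['dist'],float)).reshape(-1,2)
    d=np.c_[p,np.ones(len(p))]@c['R']; o=-c['R'].T@c['t']
    return o+d*((z-o[2])/d[:,2])[:,None]
def cen(w,box):
    u0,v0,u1,v1=box; s=np.clip(w[v0:v1,u0:u1],0,None); v,u=np.mgrid[v0:v1,u0:u1]
    return np.array([(s*u).sum(),(s*v).sum()])/s.sum()
def chans(c):
    I=c['image'].astype(float); return I[...,0],I[...,1],I[...,2],I.mean(2)
E
python3 - <<'E'
from h import *
np.set_printoptions(precision=4,suppress=True)
c=load('top'); B,G,R,M=chans(c); W=cloud(c)
print('fx',c['fx'])
red=R-np.maximum(G,B)-60
d1=cen(red,(225,170,234,180)); d2=cen(red,(238,171,247,181))
ring=cen(190-M,(212,168,222,178))
print('ring px',ring,d1,d2); P=ray(c,[ring,d1,d2],.017); print(P, np.linalg.norm(np.diff(P,axis=0),axis=1))
print('posts',ray(c,[[177.6,146.4],[260.9,156.6]],.051))
m=(R>180)&(B<90)&(G<150)&(G>40)
o=cen((R-B-100)*(W[...,2]>.04),(226,214,243,232)); print('orange',o,ray(c,[o],.062))
print('hole guess',ray(c,[[165+273.5/4-.5,135+400.5/4-.5]],.024))
print('saddle ridge guess',ray(c,[[165+290/4-.5,135+315/4-.5]],.037))
mt=cen(M-130,(349,250,359,263)); print('mk',mt,ray(c,[mt],.128))
print('stand',ray(c,[[165+735/4-.5,135+485/4-.5]],.044))
print((M[225:245,224:244]).astype(int))
s=load('scene');B,G,R,M=chans(s);Ws=cloud(s)
red=R-np.maximum(G,B)-60
d=[[220+208/4-.5,165+124/4-.5],[220+235/4-.5,165+141/4-.5],[220+262/4-.5,165+161/4-.5]]
Q=ray(s,d,.017);print('scene ring dots',Q)
for n,(x0,x1,y0,y1,z0) in dict(orange=(.4,.6,-.05,.08,.035),marker=(.38,.45,-.32,-.25,.06)).items():
  for nm,V,C in(('t',W,c),('s',Ws,s)):
    k=(V[...,0]>x0)&(V[...,0]<x1)&(V[...,1]>y0)&(V[...,1]<y1)&(V[...,2]>z0); A=V[k]
    print(n,nm,k.sum(),A.mean(0),A.min(0),A.max(0))
E
```

```text
fx 514.9244351223283
ring px [216.6714 173.5   ] [229.0343 174.1446] [242.0655 175.7886]
[[0.6445 0.0825 0.017 ]
 [0.6432 0.0485 0.017 ]
 [0.6392 0.0127 0.017 ]] [0.034 0.036]
posts [[ 0.7115  0.1852  0.051 ]
 [ 0.6867 -0.0397  0.051 ]]
orange [233.7797 222.4594] [[0.5084 0.0275 0.062 ]]
hole guess [[0.4777 0.0332 0.024 ]]
saddle ridge guess [[0.5347 0.0221 0.037 ]]
mk [353.4302 256.4976] [[ 0.4246 -0.2788  0.128 ]]
stand [[ 0.4259 -0.2758  0.044 ]]
[[161 167 167 172 172 178 168 145 120 121 116  82  63 121 208 225 169 120
  147 170]
 [158 161 162 170 182 177 161 148 129 117 106  72  63 101 144 157 121 102
  146 172]
 [155 160 162 188 219 230 224 207 179 144 119  96 115 139 146 140 106 100
  147 172]
 [150 153 158 196 233 240 240 238 231 212 193 180 210 228 229 216 168 122
  154 172]
 [149 151 164 206 234 239 240 240 239 235 235 234 237 240 240 241 210 156
  150 168]
 [147 154 165 211 235 238 238 235 234 231 234 238 239 239 241 240 215 146
  124 157]
 [151 152 171 220 238 239 232 221 194 186 197 217 232 238 239 237 201 132
  119 156]
 [158 160 187 228 237 238 215 167 135 140 164 189 2
[... 790 characters left out ...]
173 176]
 [175 174 178 177 178 180 177 175 169 171 182 188 190 198 200 178 162 171
  174 176]
 [175 177 175 177 176 178 175 174 173 172 174 172 176 178 181 176 176 176
  176 176]
 [177 175 176 174 178 177 178 173 173 173 173 176 175 175 178 178 175 177
  177 175]]
scene ring dots [[0.6455 0.0816 0.017 ]
 [0.6438 0.0479 0.017 ]
 [0.6392 0.0116 0.017 ]]
orange t 85 [0.5184 0.0261 0.0496] [0.4965 0.0058 0.0352] [0.5403 0.0464 0.0674]
orange s 119 [0.5101 0.0209 0.0472] [ 0.4918 -0.0005  0.0351] [0.54   0.0387 0.0631]
marker t 59 [ 0.4254 -0.2761  0.1143] [ 0.4176 -0.2854  0.0625] [ 0.4333 -0.2693  0.1318]
marker s 235 [ 0.4202 -0.2851  0.0975] [ 0.4128 -0.2914  0.0605] [ 0.4322 -0.2741  0.1293]
```

```bash
cat >> h.py <<'E'
def rot(yaw):
    a=np.radians(yaw); y=np.array([-np.sin(a),np.cos(a),0]); z=np.array([0,0,-1.]); return np.c_[np.cross(y,z),y,z]
def st(tag=''):
    s=robot.get_state(); print(tag,'t%.1f'%s['t'],np.round(s['eef_pos'],4),'F',np.round(s['ft_force'],1),'w%.4f'%s['grip_width'],'gf',np.round(s['gripper_force'],1)); return s
E
python3 - <<'E'
from h import *
np.set_printoptions(precision=4,suppress=True)
for n in('top','scene'):
    W=cloud(load(n)); k=(W[...,2]>.15)&(W[...,0]>.4)&(W[...,0]<.8)&(W[...,1]<0)&(W[...,1]>-.3); print(n,W[k].min(0),W[k].max(0))
p=[.508,.0275]
q=robot.inverse_kinematics([*p,.12],rot(-10.7));print(q)
robot.move_ptp([*p,.12],rot(-10.7)); st()
robot.servo_line([*p,.039],vel=.1); st()
robot.grip(0.0); st('grip')
robot.servo_line([*p,.10],vel=.1); st('lift')
c=cap('scene'); cv2.imwrite('pics/g1.png',cv2.resize(c['image'][130:270,160:360],(800,560)))
E
```

```text
top [ 0.5052 -0.1727  0.1507] [ 0.7279 -0.0821  0.4271]
scene [ 0.5024 -0.1799  0.1501] [ 0.7286 -0.105   0.4257]
[-41.2352  11.5416  36.6759 110.9936  -7.9361  59.9446  78.1755]
 t2.5 [0.5081 0.0284 0.1201] F [ 0.3  0.7 -0.2] w0.0857 gf 0.0
 t3.5 [0.5084 0.0275 0.0395] F [ 0.2 -0.   0.7] w0.0856 gf 0.0
grip t4.2 [0.5081 0.0275 0.0392] F [-0.1 -0.   1.8] w0.0113 gf 58.6
lift t4.9 [0.5076 0.0275 0.0995] F [-0.2  1.1 -1.8] w0.0112 gf 58.3
```

View pics/g1.png

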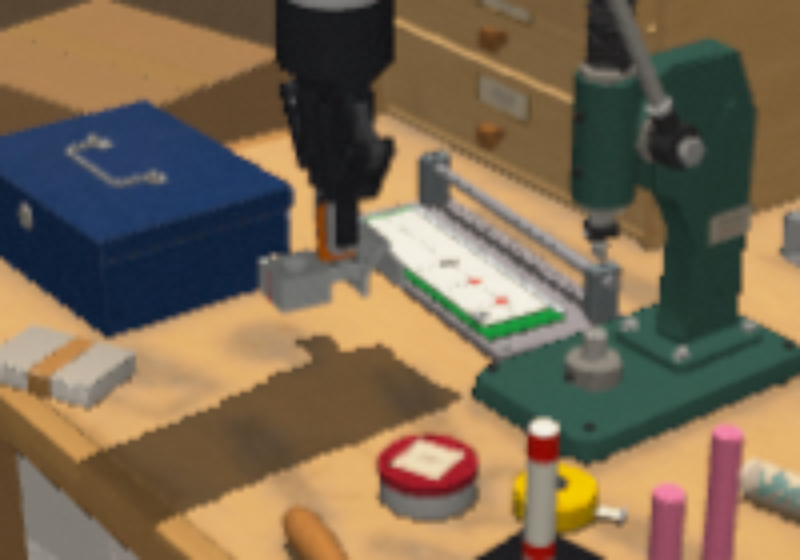

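The guide is held level at crop (320,275), with the rail and ring unobstructed. I'll refine the jig yaw and rail line from the first top image, then seat the guide.

```bash
python3 - <<'E'
from h import *
np.set_printoptions(precision=4,suppress=True)
c=load('top');B,G,R,M=chans(c)
# board/mat colours: mat + card region -> minAreaRect
g=((G-R>40)&(G-B>20)).astype(np.uint8); g[:, :168]=0; g[:,268:]=0; g[:140]=0; g[200:]=0
cnt=max(cv2.findContours(g,0,2)[0],key=cv2.contourArea) 
pts=np.argwhere(g)[:,::-1].astype(np.float32); r=cv2.minAreaRect(pts); P=ray(c,cv2.boxPoints(r),.012); print('mat',P)
e=P-np.roll(P,-1,0)
for v in e: print(np.linalg.norm(v),np.degrees(np.arctan2(v[1],v[0])))
# rail: bright steel ridge, per column intensity-peak between posts
us=np.arange(186,254); vs=[]
for u in us:
    v0=146.4+(u-177.6)*(10.2/83.3); vv=np.arange(int(v0)-4,int(v0)+6)
    col=M[vv,u]; vs.append((vv*0+vv)[np.argmax(col)])
f=np.polyfit(us,vs,1); A=ray(c,[[186,np.polyval(f,186)],[253,np.polyval(f,253)]],.045); print('rail',A,'yaw',np.degrees(np.arctan2(-(A[0]-A[1])[0],(A[0]-A[1])[1])))
print(M[140:172,215].astype(int)) 
s=load('top')
ed=ray(c,[[216.3,172.3]],.017);print(ed); print(M[167:179,210:223].astype(int))
E
```

```text
mat [[ 0.6249  0.1929  0.012 ]
 [ 0.6894  0.1869  0.012 ]
 [ 0.6645 -0.0275  0.012 ]
 [ 0.6004 -0.0207  0.012 ]]
0.06480624188774685 174.6768039821666
0.21584149511448725 83.37975967448817
0.06450682407622972 -6.096058770850023
0.2149648911287753 -96.54414105420786
rail [[ 0.7039  0.1634  0.045 ]
 [ 0.6921 -0.018   0.045 ]] yaw -3.7389948482954325
[152 152 146 144 150 154 156 164 162 159 173 164 118  88 101 155 177 178
 177 179 197 219 187 189 227 236 237 235 236 233 217 203]
[[0.6478 0.0836 0.017 ]]
[[236 236 237 236 235 235 237 236 235 236 236 239 237]
 [237 237 236 236 237 236 236 236 236 237 238 237 236]
 [235 237 237 238 237 233 232 233 236 236 236 235 236]
 [236 237 238 237 232 217 201 210 230 235 235 235 237]
 [230 233 235 233 213 203 193 192 217 233 237 236 237]
 [231 232 230 225 199 194 192 185 195 225 234 235 234]
 [236 234 236 229 206 202 193 187 192 217 232 233 228]
 [236 237 237 235 219 195 182 181 207 230 236 235 233]
 [236 236 237 237 232 223 218 223 233 236 237 237 236]
 [237 236 236 236 236 231 232 236 236 237 237 238 237]
 [237 236 236 236 234 227 231 236 237 237 237 237 238]
 [236 237 237 238 233 231 232 237 237 237 236 237 237]]
```

```bash
cat >> h.py <<'E'
YJ=-6.5; a=np.radians(YJ); XJ=np.array([np.cos(a),np.sin(a)]); YV=np.array([-np.sin(a),np.cos(a)]); RING=np.array([.6474,.0838])
def G(off): return RING+.030*XJ+off*YV
E
python3 - <<'E'
from h import *
R=rot(YJ); p=G(.060)
robot.servo_line([*p,.11],rot=R,vel=.2); st('above')
robot.servo_line([*p,.068],vel=.1); st()
f0=robot.get_state()['ft_force']
for z in np.arange(.066,.053,-.001):
    robot.servo_line([*p,z],vel=.03); s=robot.get_state(); d=s['ft_force']-f0
    if z<.0595 or abs(d).max()>2: print(round(z,4),np.round(s['eef_pos'],4),np.round(d,1))
    if d[2]>5 or abs(d).max()>12: break
st('end'); c=cap('scene'); t=cap('top')
cv2.imwrite('pics/g2.png',np.vstack([cv2.resize(c['image'][160:230,215:365],(640,299)),cv2.resize(t['image'][135:200,165:305],(640,297))]))
E
```

```text
above t6.2 [0.6835 0.1393 0.1097] F [-0.1 -0.6 -1.9] w0.0112 gf 58.3
 t6.7 [0.684  0.1399 0.068 ] F [ 0.1  0.6 -2.2] w0.0109 gf 58.3
0.059 [0.6839 0.14   0.0589] [-0.8 -0.2  0.2]
0.058 [0.6839 0.14   0.0579] [-0.3 -0.   0.7]
0.057 [0.6839 0.14   0.0569] [-0.7 -0.1  0.5]
0.056 [0.684  0.1401 0.0563] [-3.6 -1.3  5.1]
end t9.5 [0.684  0.1401 0.0563] F [-3.4 -0.8  2.8] w0.0110 gf 58.9
```

View pics/g2.png

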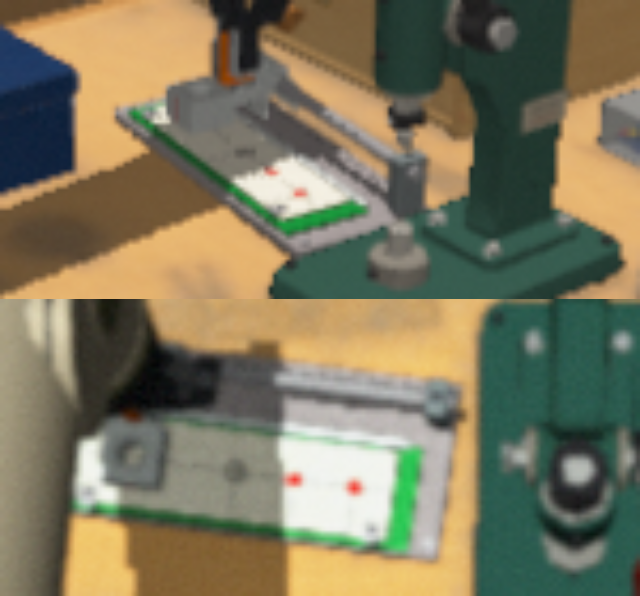

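The guide is hooked on the rail at the bare end: its hole is at lower-picture (133,455), the ring at (236,471) and the dots at (293,480) and (354,488). I'll release and regrip so it settles on the rail, then slide.

```bash
python3 - <<'E'
from h import *
robot.grip(.03); st('open'); robot.grip(0.); st('regrip')
robot.servo_line([*G(.060),.0565],vel=.05); st()
for o in (.04,.02,.01,.0): robot.servo_line([*G(o),.0565],vel=.04); st(o)
t=cap('top'); s=cap('scene')
cv2.imwrite('pics/g3.png',np.vstack([cv2.resize(s['image'][170:220,230:330],(640,320),interpolation=cv2.INTER_CUBIC),cv2.resize(t['image'][150:190,190:270],(640,320)[:2],interpolation=cv2.INTER_CUBIC)])[:600])
E
```

```text
open t9.9 [0.6841 0.14   0.0559] F [-0.1 -0.2  0.1] w0.0299 gf 0.0
regrip t10.2 [0.6841 0.1401 0.0561] F [0.1 0.4 0.9] w0.0113 gf 58.5
 t10.4 [0.6839 0.14   0.0563] F [ 1.   0.8 -0.3] w0.0112 gf 58.3
0.04 t11.1 [0.6817 0.1202 0.0565] F [-0.6 -0.2 -1.8] w0.0110 gf 58.3
0.02 t11.8 [0.6795 0.1004 0.0565] F [ 0.5 -0.  -1.1] w0.0111 gf 58.4
0.01 t12.2 [0.6783 0.0899 0.0566] F [ 0.   0.3 -2.1] w0.0111 gf 58.4
0.0 t12.6 [0.6772 0.0799 0.0565] F [ 0.9  0.1 -2.4] w0.0110 gf 58.4
```

View pics/g3.png

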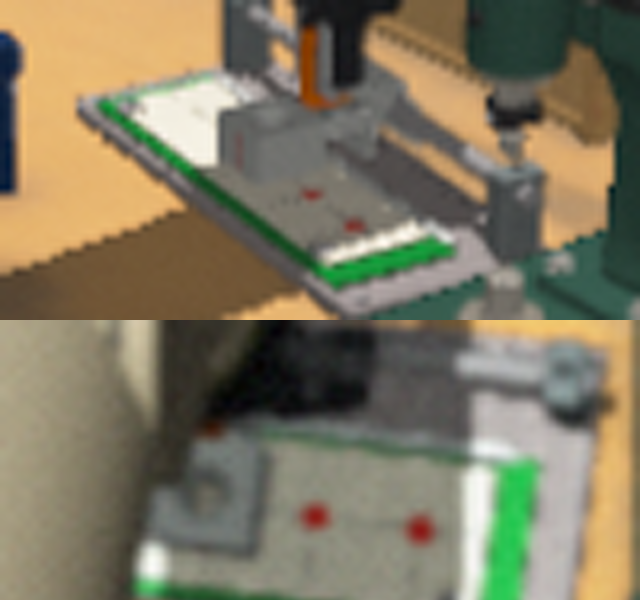

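Sliding was smooth, with lateral force under 1 N. The hole is now at lower-picture (207,490), over where the ring was, and the red dots at (315,517) and (420,530) are clear. I'll let go, back off in front of the press, and check the centring with an unobstructed view.

```bash
python3 - <<'E'
from h import *
np.set_printoptions(precision=4,suppress=True)
robot.grip(.045); st('open')
robot.servo_line([*G(0),.20],vel=.2)
robot.servo_line([.40,.02,.20],vel=.3); robot.servo_line([.40,-.279,.20],vel=.3); st('front')
t=cap('top'); s=cap('scene')
B,Gc,R,M=chans(t); red=R-np.maximum(Gc,B)-60
d1=cen(red,(225,170,234,180)); d2=cen(red,(238,171,247,181)); P=ray(t,[d1,d2],.017); print(P)
cv2.imwrite('pics/g4.png',cv2.resize(t['image'][145:195,185:265],(800,500),interpolation=cv2.INTER_CUBIC))
q=robot.inverse_kinematics([.4246,-.2795,.087],rot(YJ)); print(q)
E
```

```text
open t13.1 [0.6773 0.0805 0.0566] F [-0.5  0.9 -0.1] w0.0447 gf 0.0
front t16.2 [ 0.4001 -0.2785  0.1998] F [-0.6 -0.5 -1. ] w0.0452 gf 0.0
[[0.6431 0.0485 0.017 ]
 [0.6392 0.0127 0.017 ]]
[-24.9822  22.4851  62.8579 113.4451 -23.6189  58.1505 132.4884]
```

View pics/g4.png

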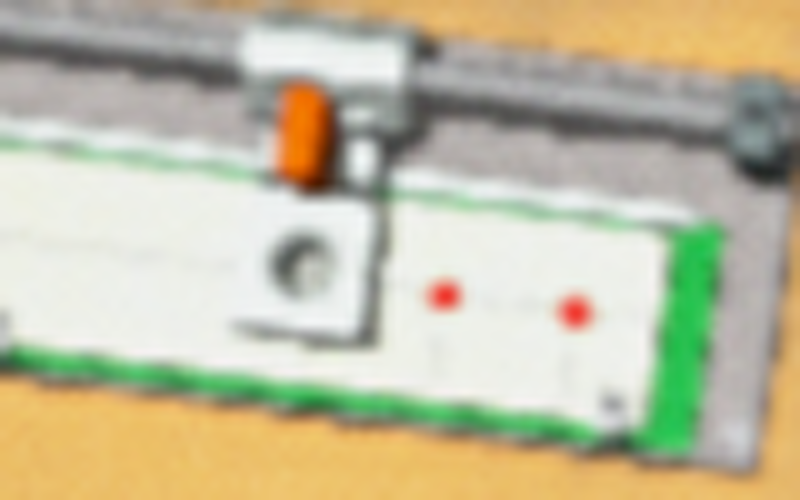

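The guide is seated squarely on the rail. Its hole is at crop (303,266), the fin at (303,135), and the dots at (445,295) and (575,313) are untouched. I'll quantify the centring.

```bash
python3 - <<'E'
from h import *
np.set_printoptions(precision=4,suppress=True)
t=load('top'); B,Gc,R,M=chans(t)
up=cv2.resize(M[145:195,185:265].astype(np.float32),None,fx=10,fy=10,interpolation=cv2.INTER_CUBIC)
for th in(195,210,220):
    m=(up<th).astype(np.uint8); n,l,stt,ce=cv2.connectedComponentsWithStats(m); k=l[266,290]
    cn=cv2.findContours((l==k).astype(np.uint8),0,2)[0][0]; (x,y),r=cv2.minEnclosingCircle(cn); e=cv2.fitEllipse(cv2.convexHull(cn))[0]
    for nm,(X,Y) in dict(circ=(x,y),ell=e).items():
        p=ray(t,[[(X+.5)/10-.5+185,(Y+.5)/10-.5+145]],.041)[0][:2]-RING
        print(th,nm,'r',round(r/10*2.6,1),'dx,dy jig mm',1e3*p@XJ,1e3*p@YV)
o=cen((R-B-100)*(R-Gc>50),(210,150,221,166)); p=ray(t,[o],.079)[0][:2]-RING; print('fin',o,1e3*p@XJ,1e3*p@YV)
for d,n in(((.6431,.0485),36),((.6392,.0127),72)):
    p=np.array(d)-RING; print('dot',1e3*p@XJ,1e3*p@YV+n)
p=ray(t,[[216.2,172.3]],.017)[0][:2]-RING; print('ring0',1e3*p@XJ,1e3*p@YV)
# scene fin & hole
s=load('scene'); B,Gc,R,M=chans(s); m=(R-B-80)*(R-Gc>50); W=cloud(s)
k=(W[...,2]>.06)&(R-B>80)&(abs(W[...,0]-.677)<.04)&(abs(W[...,1]-.08)<.04)&(W[...,2]<.085); A=W[k]; pp=A[:,:2]-RING; print('scene fin',k.sum(),1e3*(pp@XJ).mean(),1e3*(pp@YV).mean(),1e3*(pp@YV).min(),1e3*(pp@YV).max(),A[:,2].max())
print('mk now', ray(t,[cen(M*0,(0,0,1,1))],.1) if 0 else '')
E
```

```text
195 circ r 9.2 dx,dy jig mm 0.2338528825287119 0.8422010743189217
195 ell r 9.2 dx,dy jig mm 0.3047315445602464 1.2035222231517786
210 circ r 9.9 dx,dy jig mm 0.2248528980509737 0.9412237100308892
210 ell r 9.9 dx,dy jig mm 0.2184925403402221 1.0553232357156597
220 circ r 10.6 dx,dy jig mm 0.31028612434686975 0.9130439013887184
220 ell r 10.6 dx,dy jig mm 0.24382089866334453 0.9142333046650638
fin [214.7511 157.7886] 29.49088608466822 -0.5434325241752127
dot -0.2762855334021895 0.4401396754144713
dot -0.0985407176498343 0.428774708497798
ring0 0.36615213307709993 0.12034539658177744<stdin>:17: RuntimeWarning: Mean of empty slice.
  ret = ret.dtype.type(ret / rcount)
Traceback (most recent call last):
ValueError: zero-size array to reduction operation minimum which has no identity
```

The hole sits within about 0.5 mm of the ring, which is good enough. Now I'll take the marker.

```bash
python3 - <<'E'
from h import *
p=[.4246,-.2792]; R=rot(YJ)
robot.servo_line([*p,.17],rot=R,vel=.2); robot.servo_line([*p,.087],vel=.1); st('at')
robot.grip(0.); s=st('grip'); print(np.round(s['torque'],2))
robot.servo_line([*p,.090],vel=.03); s=st('up3'); print(np.round(s['torque'],2))
robot.servo_line([*p,.21],vel=.12); s=st('up'); print(np.round(s['torque'],2))
t=cap('top'); s=cap('scene'); W=cloud(s)
k=(abs(W[...,0]-p[0])<.03)&(abs(W[...,1]-p[1])<.03)&(W[...,2]>.05)&(W[...,2]<.19)
A=W[k]
for z in np.arange(.11,.19,.01):
    q=A[abs(A[:,2]-z)<.005]; 
    if len(q): print(round(z,3),len(q),np.round(q.mean(0),4),np.round(np.ptp(q,axis=0),4))
cv2.imwrite('pics/g5.png',cv2.resize(s['image'][170:290,240:340],(600,600)[:2] if 0 else (500,600),interpolation=cv2.INTER_CUBIC))
E
```

```text
at t17.7 [ 0.4249 -0.2795  0.0876] F [1.3 0.2 0. ] w0.0452 gf 0.0
grip t18.0 [ 0.425  -0.2793  0.0875] F [-0.6  0.4  5.3] w0.0154 gf 58.4
[0.17 0.11 0.  ]
up3 t18.3 [ 0.4246 -0.2791  0.0901] F [ 0.4  0.2 -0.5] w0.0155 gf 58.4
[-0.02 -0.   -0.01]
up t19.4 [ 0.4243 -0.279   0.2093] F [-0.2 -0.  -0.5] w0.0159 gf 58.4
[ 0.   -0.01  0.04]
0.13 8 [ 0.4215 -0.2829  0.1296] [0.0051 0.0037 0.0082]
0.14 16 [ 0.4204 -0.2836  0.1412] [0.0086 0.0094 0.0088]
0.15 24 [ 0.4199 -0.2838  0.1507] [0.0091 0.0101 0.0082]
0.16 24 [ 0.4195 -0.2829  0.1598] [0.0104 0.0113 0.0097]
0.17 31 [ 0.4198 -0.2852  0.1706] [0.016  0.015  0.0091]
0.18 38 [ 0.4192 -0.2844  0.1798] [0.0164 0.0152 0.0095]
```

View pics/g5.png

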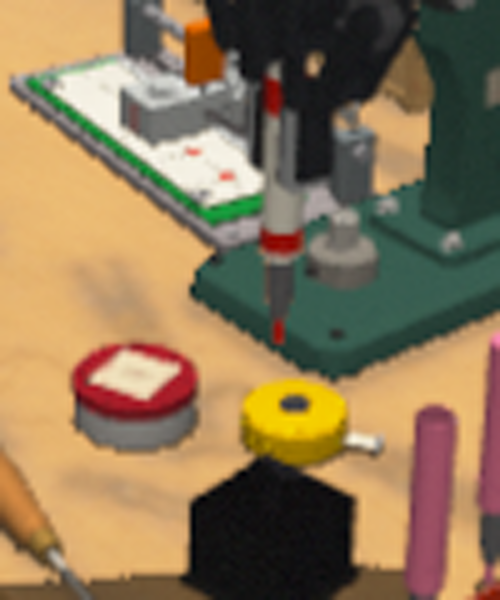

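The marker is out and hangs upright; the nib is at crop (279,335) and the stand is empty. Tin and tape are untouched. I'll carry it in front of the press to the guide and lower it stepwise while watching the force.

```bash
python3 - <<'E'
from h import *
p=RING+.0003*YV
robot.servo_line([.40,-.279,.21],vel=.25); robot.servo_line([.40,.02,.21],vel=.25); robot.servo_line([*p,.21],vel=.25); st('above')
robot.servo_line([*p,.160],vel=.12); robot.pause(.3); s=st('160'); f0=s['ft_force']
for z in np.r_[np.arange(.155,.106,-.005),np.arange(.105,.1015,-.001)]:
    robot.servo_line([*p,z],vel=.04); s=robot.get_state(); d=s['ft_force']-f0
    print(round(z,4),np.round(s['eef_pos'],4),np.round(d,1),np.round(s['torque'],2))
    if abs(d).max()>4: break
st('end'); t=cap('top'); s=cap('scene')
cv2.imwrite('pics/g6.png',np.vstack([cv2.resize(s['image'][150:220,220:330],(470,300),interpolation=cv2.INTER_CUBIC),cv2.resize(t['image'][140:205,165:267],(470,300),interpolation=cv2.INTER_CUBIC)]))
E
```

```text
above t22.4 [0.6469 0.0834 0.2101] F [ 0.5  0.1 -0.2] w0.0158 gf 58.5
160 t23.2 [0.6477 0.0841 0.1606] F [-0.8 -0.1 -1.5] w0.0156 gf 58.4
0.155 [0.6472 0.0841 0.1545] [ 0.4 -0.7  0.3] [ 0.03 -0.05  0.03]
0.15 [0.6472 0.0841 0.1496] [0.7 0.1 0.8] [-0.02 -0.01  0.04]
0.145 [0.6473 0.0841 0.1446] [0.6 0.5 1.1] [-0.04 -0.01  0.  ]
0.14 [0.6472 0.0841 0.1396] [ 1.3 -0.   1.2] [0.02 0.   0.1 ]
0.135 [0.6472 0.0841 0.1346] [ 1.  -0.2  0.5] [0.   0.07 0.04]
0.13 [0.6472 0.0841 0.1296] [ 1.3 -0.1  1.6] [-0.01 -0.02 -0.03]
0.125 [0.6472 0.0841 0.1247] [0.5 0.  1.5] [-0.   -0.03  0.01]
0.12 [0.6472 0.0841 0.1196] [-0.4  0.2  2.1] [0.03 0.05 0.06]
0.115 [0.6472 0.0841 0.1146] [1.3 0.  0.6] [-0.04  0.04  0.02]
0.11 [0.6472 0.0841 0.1096] [0.4 0.2 1.8] [-0.05  0.08 -0.02]
0.105 [0.6472 0.0841 0.1046] [1.4 0.2 1. ] [-0.01  0.01 -0.  ]
0.104 [0.6475 0.0841 0.104 ] [ 0.  -0.6  0.7] [0.02 0.   0.02]
0.103 [0.6474 0.0841 0.103 ] [ 0.7 -0.4  0.5] [ 0.05 -0.03  0.02]
0.102 [0.6476 0.0841 0.1021] [0.3 0.2 2.2] [-0.02  0.03  0.03]
end t27.0 [0.6476 0.0841 0.1021] F [-0.5  0.1  0.7] w0.0158 gf 58.5
```

View pics/g6.png

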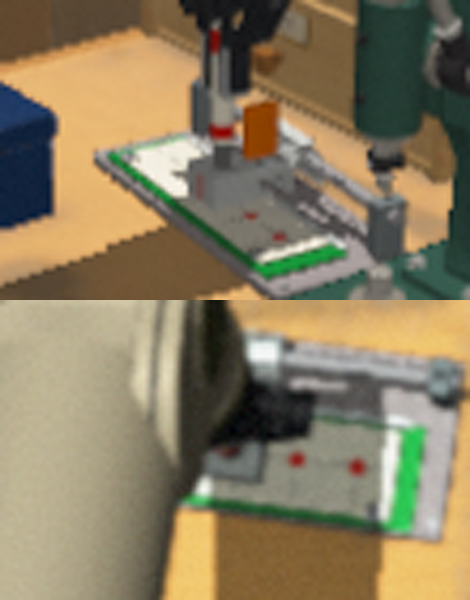

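The marker is down the hole upright (scene crop (225,110)) with no side force, and the guide hasn't moved. Now I'll press lightly using averaged force readings.

```bash
python3 - <<'E'
from h import *
p=RING+.0003*YV
def avg(n=12):
    F=[];P=[]
    for _ in range(n): robot.pause(.04); s=robot.get_state(); F.append(s['ft_force']);P.append(s['eef_pos'])
    return np.mean(F,0),np.mean(P,0)
robot.servo_line([*p,.106],vel=.03); f0,_=avg(25); print('base',np.round(f0,2))
for z in (.102,.101,.100,.0995,.099,.0985):
    robot.servo_line([*p,z],vel=.02); f,e=avg(); d=f-f0; print(z,np.round(e,4),np.round(d,2))
    if d[2]>2.5: break
st()
E
```

```text
base [ 0.23 -0.15 -0.68]
0.102 [0.6475 0.0841 0.1021] [-0.2   0.47  1.38]
0.101 [0.6475 0.0841 0.101 ] [0.69 0.14 2.13]
0.1 [0.6475 0.0841 0.1   ] [0.58 0.38 2.91]
 t30.8 [0.6474 0.0841 0.1   ] F [1.2 0.  2.3] w0.0152 gf 58.7
```

The force is 2.9 N, about 3 mm of nib travel, mid-range and upright. Handing in.

```bash
python3 -c "
from h import *
print(robot.close_job()); st()"
```

```text
the job is handed in; nothing more can be done
None
the job is handed in; nothing more can be done
```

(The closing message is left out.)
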